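Sort bench leftovers: bolt to the bin, square tube to the tray

ROBOT

A 7-joint arm with a two-finger parallel gripper is mounted at the origin on the work surface. World frame = base frame: x ahead of the robot, y to its left, z up, the work surface at z = 0. Lengths are in mm, angles in rad, forces in N, time in s.
With the tool pointing down it reaches from about 400 to 900 mm from the base axis. Payload 5.5 kg.
Tool frame: the origin (TCP) lies midway between the tips of the shut fingers; the grasp point (between the pads) lies tcp_to_grasp behind it (tcp_to_grasp is the distance from the TCP to the grasp point, in mm); z points along the fingers, x is the direction in which the jaws open and shut, and the axes are right-handed (so a half turn about z gives the same grasp; the last joint's range is limited). The gripper opens to 92 mm and grips with 3 to 60 N. Pads are 19 mm wide; open, the fingers measure 130 mm over their backs; the gripper's body (75 mm by 190 mm) begins 47 mm behind the grasp point.
Start: joints at [1.543, 0.501, -0.427, 1.55, 0.221, 1.138, -0.21], TCP at [186.401, -622.699, 226.729] pointing down, gripper open.
Joint ranges: [-2.88, 2.88], [-0.31, 2.03], [-1.54, 1.56], [0.2, 2.42], [-1.41, 4.55], [0.19, 2.02], [-2.57, 2.57]. Speed limits (rad/s): [2.57, 2.57, 3.14, 3.14, 3.14, 3.14, 3.14].

INTERFACE

Orientations are given as a unit quaternion [w, x, y, z].
In Python, from station import * gives the robot as it stands.
- The arm moves only by the tool jog_arm, never from a script. Its argument "deltas" is a list of rows, each a list of 7 numbers: the shift along the tool's x, y, z in m, then the turn, a rotation vector about the tool's x, y, z in rad, then the closure, from -1 (fully open) to 1 (shut). A call has 1 to 5 rows; each row is the pose to reach, as a shift and turn from the pose measured when the call began, along the tool's axes at that moment; what a row does not reach only later rows make up. A row lasts 1/10 s, in which the tool goes at most 50 mm and 8.59 degrees, less where a joint would pass 70% of its speed; a pose out of reach is approached as far as the arm can. A call with a gripper value outside its range is refused whole. The fingers move at their own pace and stop on an object; "force" is the grip in N (left out, the last holds). Time passes only in rows, so rows that repeat a pose let the fingers close. It gives the time, the measured TCP pose, the force and the opening at its end, in the units of the state.
- read_state(): the state, without advancing time (a new reading comes with each control period).
- read_camera(name): name is "scene" or "top"; returns a dict with "frame" (384x512x3 uint8, red, green, blue), "fx", "fy", "cx", "cy" (pixels), "extrinsics" (4x4, takes a point from camera to world coordinates). Camera axes: x right, y up, looking along -z (the intrinsics and any distortion apply to the point x, -y, -z); pixel columns grow to the right and rows downward; lengths in mm; the calibration is good to about 2 mm. A picture is of the moment at which its call begins. There is no depth.
- job_done(): hands the job in, once; it reports no verdict.
Trained networks look in a picture, given as the dict that the camera call returned (one of the last four; its "shot" number tells which), for a name from the list of things; names that differ only in an ending like _2 or _b are one class to them, and where a whole thing is asked for, a point or a joint stands for the part that bears it (a point fixed in the world has none). Each returns a list of dicts, best first, with "p" (0 to 1); they miss things now and then, are a little off and sometimes report something else, mostly with a low value. They report only what shows in the picture. A call takes as long as a camera call. They do not tell look-alikes from the thing itself.
- trace(picture, target): "mask" (384x512 bool, what is visible of it) and "box" ([left, top, width, height] in pixels, round what is visible of it).
The state is a dict: "t": time; "joint_positions": joint angles; "qd": joint speeds; "effort": joint torques, N m; "tcp_pos": TCP position; "tool_rot": TCP orientation; "ft_force": force on the tool from outside, world axes, zero at the start; "moment": the same for the moment, N m; "width": opening from 0.0 (shut) to 1.0 (fully open).
Only numpy, scipy, OpenCV 4.12 (cv2) and the standard library are available. Lean on these libraries where they do the work, as an engineer would, in place of code of your own. Each camera call takes 0.05 s, during which the arm holds its last target.

TASK

Tidy the metalworking bench by sorting the two steel leftovers lying near its middle: put the big hex bolt into the square bin where the nuts are, and the short piece of square tube into the long, low tray where the flat bar is. Leave each one in its own container, let go and still.

Things in the scene. Friction and masses are not known exactly. Their poses are not given: they have to be found in the camera images.
- bolt: Large plain steel hex bolt standing upright on its head, shank up. Hexagonal head 30 mm across flats and 13 mm high at the bottom, round shank 20 mm diameter above it, 83 mm tall in all, about 0.26 kg. Origin: centre of the head's underside (on the bench at the start); z runs along the shank. A plain round steel bar end without a head (32 mm diameter, 55 mm tall) that stands elsewhere on the bench is not it.
- tube: Offcut of plain steel square tube, hollow, open at both ends, 110 mm long and 25 x 25 mm in section, lying flat on the bench, about 0.2 kg. Origin: centre of its underside; x runs along its length, z up.
- bolt_bin: Grey sheet-metal bin, square, 160 x 160 mm outside and 60 mm high, open on top, walls and floor 4 mm thick, fixed to the bench. Origin: centre of its underside; x and y along its sides, z up. Two hex nuts (14 mm high) are fixed to its floor in the two corners on its +y side; the rest of the floor is free.
- tube_tray: Grey sheet-metal tray, long and low, 160 mm (its x) x 260 mm (its y) outside and 40 mm high, open on top, walls and floor 4 mm thick, fixed to the bench. Origin: centre of its underside, z up. A flat steel bar 6 mm thick is fixed to its floor along the short wall on its +y side (y from 97 to 119 mm); the rest of the floor is free.
- bolt_mid (a point): Point on the bolt's axis halfway along it, 41.5 mm above the underside of its head.
- tube_mid (a point): Centre of the square tube, 12.5 mm above its underside.
Not all that is in view belongs to the job. Leave any orange look-alike of the bolt alone. Leave any green look-alike of the tube alone.

How it is judged:
By the outcome, as a careful person would: the job done as asked, in the order asked, and still so for the second after the job is handed in, with the robot touching nothing.
It also fails if it takes over 61 s, if anything falls off the work surface, if the arm or the gripper's body presses on something with over 40 N, if the wrist force passes 120 N, or if a joint passes its speed limit or range.

## Working session

There is one attempt and no reset: what is moved stays moved. The work goes in short steps, Python scripts to look and compute and a tool call to move; the robot and the scene stay as the last step left them, time stands still between calls to the robot, and variables do not carry over. Pictures are saved under pics/ and viewed, and the job is handed in when it is done.

Besides the shell and the picture viewer there is one more tool, called after ">>>" as name(argument=value, ...), one argument or row to a line, values as JSON. jog_arm: Moves the arm, as the interface text tells. Its arguments: {"type":"object","properties":{"deltas":{"type":"array"},"force":{"type":"number"}},"required":["deltas"]}

```bash
mkdir -p pics; ls; cat > h.py <<'E'
from station import *
import numpy as np, cv2
from scipy.spatial.transform import Rotation as R
def save(c,n): cv2.imwrite('pics/'+n,cv2.resize(c['frame'][:,:,::-1],(800,600),interpolation=cv2.INTER_CUBIC))
def ray(c,u,v):
    E=np.array(c['extrinsics']); d=np.array([(u-c['cx'])/c['fx'],-(v-c['cy'])/c['fy'],-1.]); d=E[:3,:3]@d
    return E[:3,3],d/np.linalg.norm(d)
def atz(c,u,v,z):
    o,d=ray(c,u,v); return o+d*(z-o[2])/d[2]
def proj(c,p):
    E=np.array(c['extrinsics']); q=E[:3,:3].T@(np.array(p,float)-E[:3,3]); return np.array([c['cx']+c['fx']*q[0]/-q[2], c['cy']-c['fy']*q[1]/-q[2]])
def tri(r1,r2):
    o1,d1=r1;o2,d2=r2; A=np.array([d1,-d2]).T; s=np.linalg.lstsq(A,o2-o1,rcond=None)[0]
    a=o1+d1*s[0]; b=o2+d2*s[1]; return (a+b)/2,np.linalg.norm(a-b)
E
python3 - <<'E'
from h import *
print(read_state())
for n in ('scene','top'):
    c=read_camera(n); save(c,n+'1.png'); print(n,{k:v for k,v in c.items() if k!='frame'})
    for t in ('bolt','tube','bolt_bin','tube_tray'):
        for r in trace(c,t): 
            m=r['mask']; ys,xs=np.nonzero(m); print(t,r['p'],r['box'],xs.mean(),ys.mean(),c['frame'][m].mean(0))
E
```

```text
pics
{'t': 0.0, 'joint_positions': array([ 1.54322025,  0.5018564 , -0.42676142,  1.55144028,  0.22080492,
        1.13828973, -0.21028181]), 'qd': array([ 0.0015326 ,  0.00153683,  0.00121518, -0.00029733,  0.0004373 ,
       -0.00041207, -0.00125451]), 'effort': array([ 3.13691417e-04, -5.66588259e+01, -5.81671581e+00, -2.79111385e+01,
       -6.88712415e-02,  3.07645602e-02,  1.45584504e-04]), 'tcp_pos': array([ 186.09234957, -622.06686263,  225.67439994]), 'tool_rot': array([-6.00310504e-04,  8.02103385e-01, -5.97184410e-01, -7.61566259e-04]), 'ft_force': array([0.29615462, 0.26468224, 0.74858626]), 'moment': array([-0.00347972, -0.01792893,  0.00789788]), 'width': 0.9996198608706858}
scene {'fx': 399.23090814645684, 'fy': 399.23090814645684, 'cx': 255.6174927671889, 'cy': 199.12430182603288, 'extrinsics': array([[ 2.03887340e-02, -7.48475448e-01,  6.62849005e-01,
         1.03373875e+03],
       [ 9.99783268e-01,  1.80546482e-02, -1.03656401e-02,
         1.08963634e+01],
       [-4.20907851e-03,  6.62916687e-01,  7.48681341e-01,
         6.25268222e+02],
       [ 0.00000000e+00
[... 1353 characters left out ...]

bolt 0.68 [194.2, 229.6, 18.6, 14.8] 202.30857142857144 234.73714285714286 [200.56       189.48571429 182.46857143]
bolt 0.47 [185.2, 196.1, 18.9, 15.0] 192.92307692307693 202.14358974358976 [246.36410256 161.4974359   53.16923077]
tube 0.77 [316.2, 209.5, 19.4, 49.9] 324.3075801749271 233.69387755102042 [220.70553936 208.04227405 200.45335277]
tube 0.71 [343.0, 255.7, 58.4, 28.4] 373.4489164086687 270.2739938080495 [ 89.94427245 199.39009288 109.41795666]
bolt_bin 0.92 [135.4, 90.2, 88.1, 81.8] 179.23122164342126 132.64846244328683 [170.82406318 165.92723912 158.71147706]
tube_tray 0.81 [273.4, 90.7, 126.8, 86.9] 336.14943556499384 135.2935062031966 [184.4555717  179.5389516  172.10964569]
```

View pics/scene1.png

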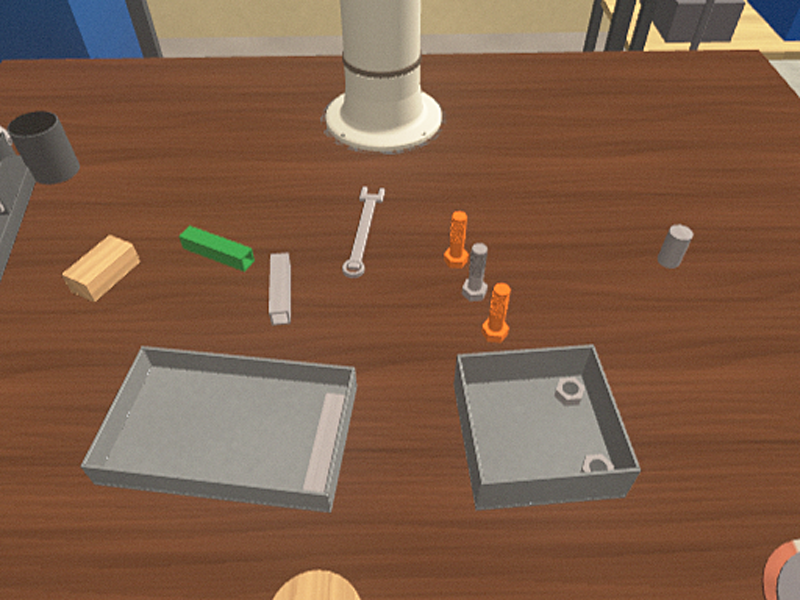

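View pics/top1.png

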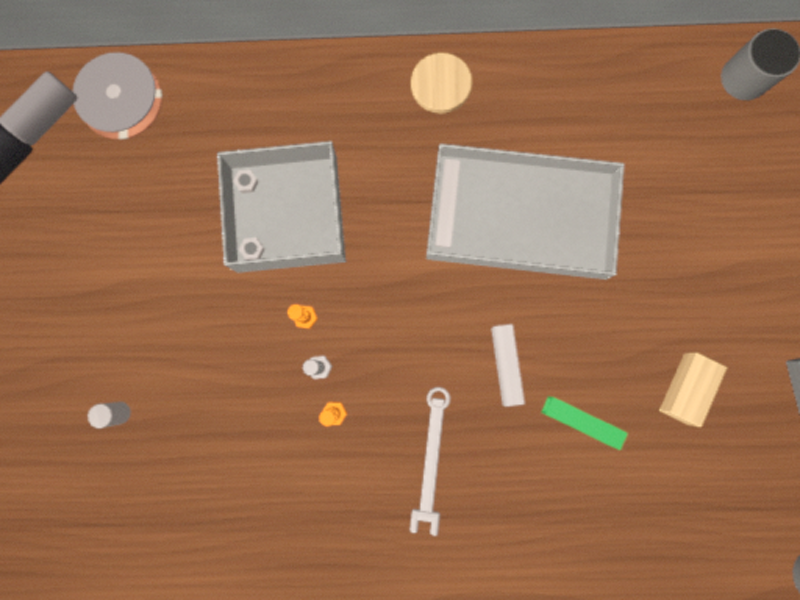

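The scene shows the grey bolt at (477,272) between two orange look-alikes, and the grey tube at (280,288) with the green one up-left of it. The bin is on the right and the tray on the left. In the top view the bolt is at (317,367) and the tube at (508,365). The arm is not in view over them. Next I'll fit the shapes to the masks in both views.

```bash
cat >> h.py <<'E'
def shapes(t):
    if t=='bolt':
        a=np.arange(6)*np.pi/3; hx=np.c_[np.cos(a),np.sin(a)]*15/np.cos(np.pi/6)
        b=np.arange(24)*np.pi/12; cy=np.c_[np.cos(b),np.sin(b)]*10
        return [np.vstack([np.c_[p,np.full(len(p),z)] for z in zz]) for p,zz in ((hx,(0,13)),(cy,(13,83)))]
    L={'tube':(110,25,25),'bolt_bin':(160,160,60),'tube_tray':(160,260,40)}[t]
    return [np.array([[i*L[0]/2,j*L[1]/2,k*L[2]] for i in(-1,1) for j in(-1,1) for k in (0,1)])]
def render(c,t,x,y,z,w,S=4):
    im=np.zeros((384*S,512*S),np.uint8); Rz=R.from_euler('z',w).as_matrix()
    for P in shapes(t):
        q=np.array([proj(c,Rz@p+[x,y,z]) for p in P]); q=(q+.5)*S
        cv2.fillConvexPoly(im,cv2.convexHull(np.round(q).astype(np.int32)),255)
    return cv2.resize(im,(512,384),interpolation=cv2.INTER_AREA)/255.
def fit(cs,ms,t,p0,freez=True):
    from scipy.optimize import minimize
    def cost(p):
        s=0
        for c,m in zip(cs,ms):
            r=render(c,t,p[0],p[1],p[2] if freez else 0,p[3]*0.01); s+=1-np.minimum(r,m).sum()/np.maximum(r,m).sum()
        return s
    best=None
    for k in range(2):
        x0=best.x if best else np.array(p0,float)
        sx=np.vstack([x0]+[x0+d for d in np.diag([8,8,8,10.])])
        best=minimize(cost,x0,method='Nelder-Mead',options=dict(initial_simplex=sx,xatol=.1,fatol=1e-4,maxiter=250))
    return best.x,best.fun
E
python3 - <<'E'
from h import *
import station; print([n for n in dir(station) if not n.startswith('_')], getattr(station,'tcp_to_grasp',None))
cs=[read_camera('scene'),read_camera('top')]
for t in ('bolt','tube','bolt_bin','tube_tray'):
    ms=[]
    for c in cs:
        rs=[]
        for r in trace(c,t):
            col=c['frame'][r['mask']].mean(0)
            if col.max()-col.min()<40: rs.append(r)
        print(t,[ (r['p'],r['box']) for r in rs]); ms.append(rs[0]['mask'].astype(float) if rs else None)
    ok=[i for i in range(2) if ms[i] is not None]
    ys,xs=np.nonzero(ms[ok[-1]]); p=atz(cs[ok[-1]],xs.mean(),ys.mean(),20)
    for fz in (True,False):
        b=None
        for w in ([0] if t=='bolt' else [-20,20]):
            x,f=fit([cs[i] for i in ok],[ms[i] for i in ok],t,[p[0],p[1],0,w],fz)
            if b is None or f<b[1]: b=(x,f)
        print(t,'free z' if fz else 'z0',b[0].round(1),'cost',round(b[1],3))
print(R.from_quat(np.roll(read_state()['tool_rot'],-1)).as_matrix().round(3))
E
```

```text
['Unreachable', 'job_done', 'read_camera', 'read_state', 'tcp_to_grasp', 'trace'] 18.8
bolt [(0.8, [294.3, 155.4, 17.1, 38.2]), (0.5, [48.9, 221.2, 178.6, 108.9])]
bolt [(0.6, [194.8, 230.0, 16.9, 11.9])]
bolt free z [445.3 122.4  -3.4   1.4] cost 0.256
bolt z0 [445.8 122.2  10.8  -6. ] cost 0.29
tube [(0.8, [170.2, 162.1, 15.2, 49.0])]
tube [(0.69, [315.8, 207.2, 15.7, 55.1]), (0.51, [275.3, 93.3, 123.1, 86.3])]
tube free z [ 440.9 -143.    -4.6    8.9] cost 0.21
tube z0 [ 442.5 -141.9   -4.3    8.2] cost 0.246
bolt_bin [(0.96, [292.2, 222.9, 119.1, 105.0])]
bolt_bin [(0.81, [135.3, 91.5, 88.0, 79.3])]
bolt_bin free z [672.5 168.4  -3.4   6.8] cost 0.041
bolt_bin z0 [672.4 167.8   3.9   6.8] cost 0.055
tube_tray [(0.79, [49.8, 223.9, 177.1, 105.6])]
tube_tray [(0.93, [273.8, 92.5, 124.6, 84.2])]
tube_tray free z [ 658.5 -175.6   -3.9  -14.6] cost 0.033
tube_tray z0 [ 659.  -174.4   28.2  -14.6] cost 0.053
[[ 0.287 -0.958  0.   ]
 [-0.958 -0.287 -0.   ]
 [ 0.    -0.    -1.   ]]
```

```bash
cat >> h.py <<'E'
def step(target,yaw=None):
    s=read_state(); M=R.from_quat(np.roll(s['tool_rot'],-1)).as_matrix()
    d=M.T@(np.array(target,float)-s['tcp_pos'])
    out=[(d/1000).round(4), 'dist',round(np.linalg.norm(d),1)]
    if yaw is not None:
        c,q=np.cos(yaw),np.sin(yaw); W=np.array([[c,q,0],[q,-c,0],[0,0,-1.]])
        out+=['rv',R.from_matrix(M.T@W).as_rotvec().round(4)]
    print('t',round(s['t'],2),'tcp',s['tcp_pos'].round(1),'yaw',round(np.degrees(np.arctan2(M[1,0],M[0,0])),1),'w',round(s['width'],3),'F',s['ft_force'].round(1),*out)
E
python3 - <<'E'
from h import *
cs=[read_camera('scene'),read_camera('top')]
ims=[]
for c in cs:
    im=cv2.resize(c['frame'][:,:,::-1],None,fx=4,fy=4,interpolation=cv2.INTER_CUBIC)
    for t,p in {'bolt':(445.5,122.3,0,0),'tube':(441.5,-142.5,0,.085),'bolt_bin':(672.4,168.2,0,.068),'tube_tray':(658.7,-175,0,-.146)}.items():
        m=(cv2.resize(render(c,t,*p),None,fx=4,fy=4)>.5).astype(np.uint8)
        cv2.drawContours(im,cv2.findContours(m,0,1)[0],-1,(255,255,0),2)
    ims.append(im)
a=ims[0][480:880,600:1400]; b=ims[1][780:1180,680:1480]
cv2.imwrite('pics/ov.png',cv2.resize(np.vstack([a,b]),(600,600)))
c=cs[1]
for t in ('bolt',):
    for c in cs:
        for r in trace(c,t):
            col=c['frame'][r['mask']].mean(0); ys,xs=np.nonzero(r['mask']); print(col.round(),atz(c,xs.mean(),ys.mean(),45).round())
step((520,-350,260)); step((445.5,122.3,200))
E
```

```text
[133. 120. 113.] [458. 120.  45.]
[202. 106.  41.] [529. 139.  45.]
[198. 103.  40.] [394. 101.  45.]
[250. 168.  57.] [382. 102.  45.]
[200. 189. 182.] [445. 121.  45.]
[243. 158.  53.] [515. 139.  45.]
t 1.2 tcp [ 186.4 -622.7  226.7] yaw -73.3 w 0.996 F [-0.1  0.9  1.1] [-0.1656 -0.3978 -0.0333] dist 432.1
t 1.2 tcp [ 186.4 -622.7  226.7] yaw -73.3 w 0.996 F [-0.1  0.9  1.1] [-0.6394 -0.4618  0.0268] dist 789.2
```

View pics/ov.png

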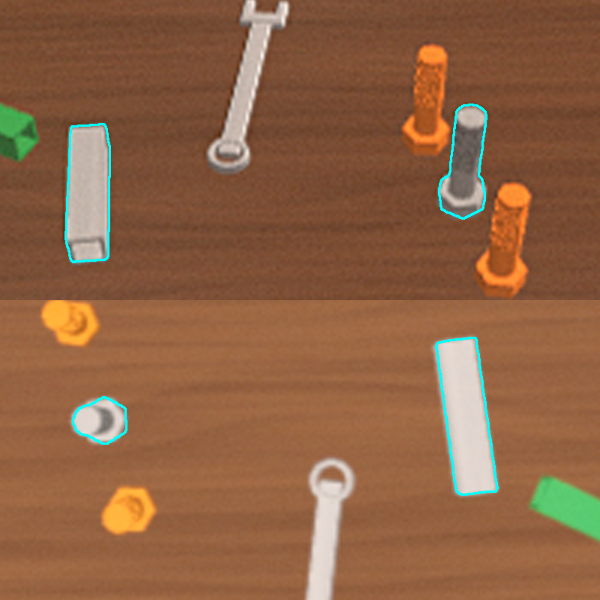

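The fitted outlines match the grey bolt and the grey tube in both views. Moving now.

>>> jog_arm(
  deltas=[
    [-0.018,-0.044,-0.004,0,0,0,-1],
    [-0.036,-0.088,-0.008,0,0,0,-1],
    [-0.055,-0.132,-0.012,0,0,0,-1],
    [-0.073,-0.176,-0.015,0,0,0,-1],
    [-0.09,-0.22,-0.02,0,0,0,-1],
  ],
)

```text
t: 1.7
tcp_pos: [372.4, -471.9, 246.9]
tool_rot: [0.0, 0.802, -0.597, -0.0]
ft_force: [1.1, -1.1, -0.5]
width: 0.999
```

>>> jog_arm(
  deltas=[
    [-0.018,-0.044,-0.004,0,0,0,-1],
    [-0.036,-0.088,-0.008,0,0,0,-1],
    [-0.055,-0.132,-0.012,0,0,0,-1],
    [-0.073,-0.176,-0.015,0,0,0,-1],
    [-0.075,-0.178,-0.015,0,0,0,-1],
  ],
)

```text
t: 2.2
tcp_pos: [528.2, -341.1, 263.1]
tool_rot: [-0.003, 0.805, -0.593, 0.001]
ft_force: [-0.0, -0.2, 0.5]
width: 1.001
```

```bash
python3 - <<'E'
from h import *
step((445.5,122.3,200),np.radians(-73.3))
print(read_state()['joint_positions'].round(2))
E
```

```text
t 2.2 tcp [ 528.2 -341.1  263.1] yaw -72.7 w 1.001 F [-0.  -0.2  0.5] [-0.4669 -0.0586  0.0641] dist 474.9 rv [-0.006   0.0015  0.0107]
[ 0.95  0.45 -0.57  1.57  0.25  1.19 -0.93]
```

>>> jog_arm(
  deltas=[
    [-0.045,-0.005,0.006,0,0,0.01,-1],
    [-0.09,-0.01,0.012,0,0,0.01,-1],
    [-0.135,-0.016,0.018,0,0,0.01,-1],
    [-0.18,-0.022,0.025,0,0,0.01,-1],
    [-0.225,-0.028,0.031,0,0,0.01,-1],
  ],
)

```text
t: 2.7
tcp_pos: [487.4, -116.3, 232.5]
tool_rot: [-0.003, 0.802, -0.597, 0.001]
ft_force: [1.6, 0.0, -0.1]
width: 0.997
```

>>> jog_arm(
  deltas=[
    [-0.045,-0.005,0.006,0,0,0,-1],
    [-0.09,-0.01,0.012,0,0,0,-1],
    [-0.135,-0.016,0.018,0,0,0,-1],
    [-0.18,-0.022,0.025,0,0,0,-1],
    [-0.22,-0.028,0.031,0,0,0,-1],
  ],
)

```text
t: 3.2
tcp_pos: [450.5, 104.4, 202.0]
tool_rot: [-0.003, 0.803, -0.596, 0.002]
ft_force: [0.1, -0.3, 0.4]
width: 0.999
```

```bash
python3 - <<'E'
from h import *
step((445.5,122.3,150),np.radians(-73.3))
print(read_state()['joint_positions'].round(2))
E
```

```text
t 3.2 tcp [450.5 104.4 202. ] yaw -73.2 w 0.999 F [ 0.1 -0.3  0.4] [-0.0186 -0.      0.052 ] dist 55.2 rv [-0.0071  0.0005  0.0012]
[ 0.43  0.24 -0.81  2.03  0.21  0.95 -1.76]
```

>>> jog_arm(
  deltas=[
    [-0.0186,0,0.03,-0.007,0,0,-1],
    [-0.0186,0,0.06,-0.007,0,0,-1],
    [-0.0186,0,0.09,-0.007,0,0,-1],
    [-0.0186,0,0.09,-0.007,0,0,-1],
  ],
)

```text
t: 3.6
tcp_pos: [442.7, 121.7, 109.1]
tool_rot: [0.002, 0.803, -0.596, -0.003]
ft_force: [-0.3, -0.1, 0.3]
width: 1.0
```

```bash
python3 - <<'E'
from h import *
c=read_camera('scene'); save(c,'s2.png')
step((445.5,122.3,42),np.radians(-73.3))
E
```

```text
t 3.65 tcp [444.2 122.2 111. ] yaw -73.2 w 1.0 F [0.2 0.8 0.4] [ 0.0004 -0.0016  0.069 ] dist 69.0 rv [0.0038 0.0014 0.0019]
```

View pics/s2.png

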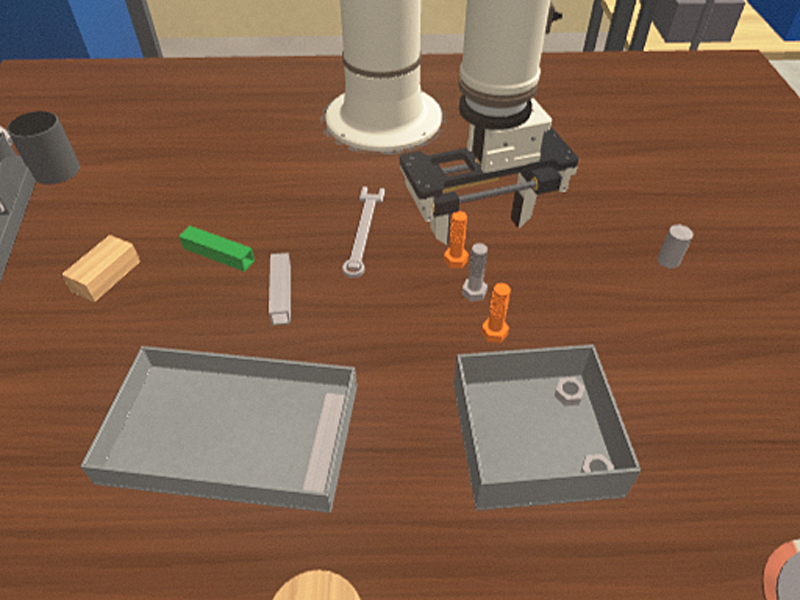

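The gripper hovers centred: its fingertips at (440,240) and (520,220) straddle the bolt top at (480,248). Descending.

>>> jog_arm(
  deltas=[
    [0.0,-0.001,0.025,0.003,0,0,-1],
    [0.0,-0.001,0.05,0.003,0,0,-1],
    [0.0,-0.001,0.069,0.003,0,0,-1],
    [0.0,-0.001,0.069,0.003,0,0,-1],
  ],
)

```text
t: 4.05
tcp_pos: [444.6, 122.0, 41.8]
tool_rot: [0.001, 0.803, -0.596, -0.001]
ft_force: [-0.5, -0.8, 0.2]
width: 1.0
```

```bash
python3 - <<'E'
from h import *
step((445.5,122.3,42),np.radians(-73.3))
c=read_camera('scene'); save(c,'s3.png')
E
```

```text
t 4.05 tcp [444.6 122.   41.8] yaw -73.2 w 1.0 F [-0.5 -0.8  0.2] [-0.     -0.001  -0.0002] dist 1.0 rv [0.0024 0.0013 0.0012]
```

View pics/s3.png

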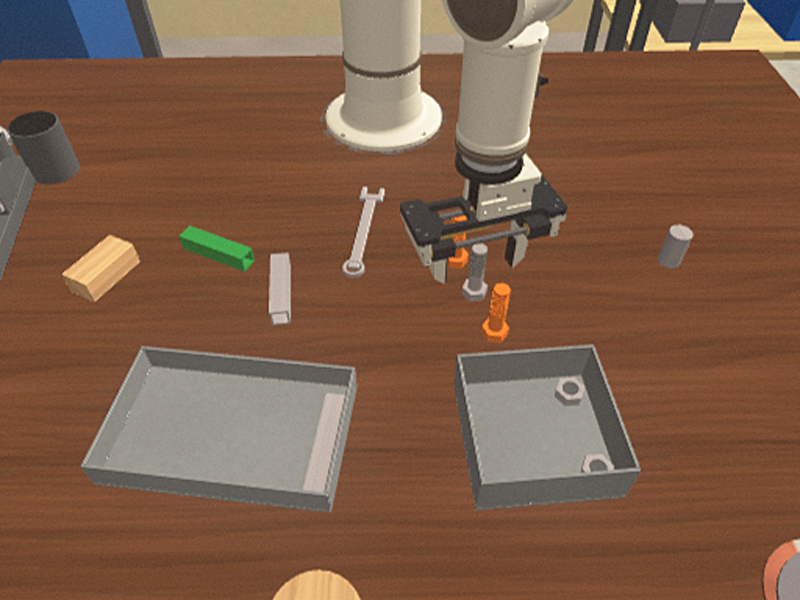

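The fingers straddle the bolt shank at (477,265), clear of both orange bolts. Closing.

>>> jog_arm(
  deltas=[
    [0,0,0,0,0,0,1],
    [0,0,0,0,0,0,1],
    [0,0,0,0,0,0,1],
    [0,0,0,0,0,0,1],
    [0,0,0,0,0,0,1],
  ],
  force=35,
)

```text
t: 4.6
tcp_pos: [445.6, 122.4, 43.1]
tool_rot: [-0.0, 0.803, -0.596, -0.0]
ft_force: [-0.8, 0.5, 0.1]
width: 0.618
```

>>> jog_arm(
  deltas=[
    [0,0,0,0,0,0,1],
    [0,0,0,0,0,0,1],
    [0,0,0,0,0,0,1],
    [0,0,0,0,0,0,1],
    [0,0,0,0,0,0,1],
  ],
)

```text
t: 5.1
tcp_pos: [445.5, 122.3, 43.1]
tool_rot: [-0.0, 0.803, -0.596, -0.001]
ft_force: [0.3, -0.1, -0.7]
width: 0.211
```

>>> jog_arm(
  deltas=[
    [0,0,-0.02,0,0,0,1],
    [0,0,-0.05,0,0,0,1],
    [0,0,-0.09,0,0,0,1],
    [0,0,-0.12,0,0,0,1],
    [0,0,-0.12,0,0,0,1],
  ],
)

```text
t: 5.6
tcp_pos: [448.1, 123.1, 166.4]
tool_rot: [-0.002, 0.803, -0.596, 0.002]
ft_force: [0.9, 0.2, -2.8]
width: 0.214
```

```bash
python3 - <<'E'
from h import *
step((673.6,148,150),np.radians(-86.1))
c=read_camera('scene'); save(c,'s4.png')
E
```

```text
t 5.6 tcp [448.1 123.1 166.4] yaw -73.2 w 0.214 F [ 0.9  0.2 -2.8] [ 0.0412 -0.2229  0.0179] dist 227.4 rv [-0.0064  0.0004  0.2247]
```

View pics/s4.png

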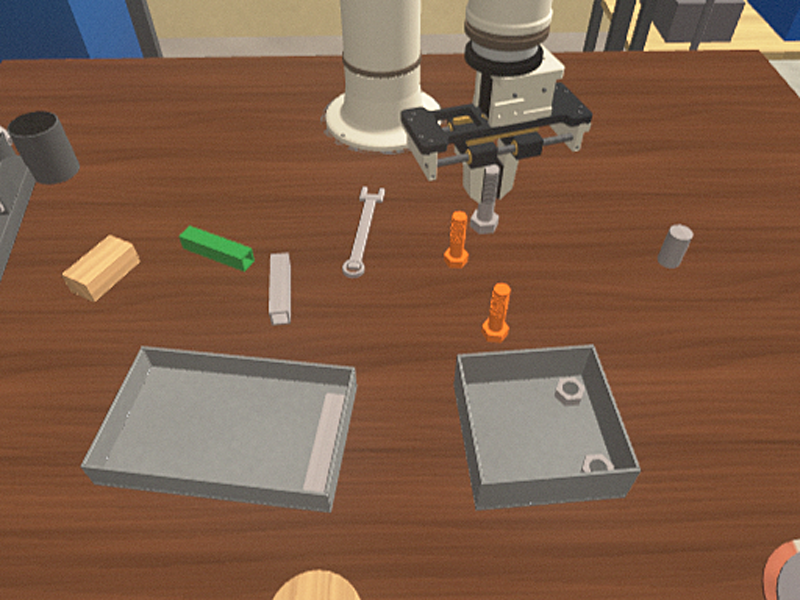

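The bolt is held upright at (487,200) and both orange bolts are still standing. Carrying it over the bin.

>>> jog_arm(
  deltas=[
    [0.004,-0.024,0,0,0,0.03,1],
    [0.008,-0.048,0,0,0,0.06,1],
    [0.013,-0.072,0,0,0,0.09,1],
    [0.018,-0.096,0,0,0,0.12,1],
    [0.022,-0.12,0,0,0,0.15,1],
  ],
)

```text
t: 6.15
tcp_pos: [567.5, 134.9, 161.9]
tool_rot: [0.001, 0.755, -0.656, -0.0]
ft_force: [1.4, 0.5, -2.6]
width: 0.211
```

```bash
python3 - <<'E'
from h import *
step((673.6,148,165),np.radians(-86.1))
E
```

```text
t 6.15 tcp [567.5 134.9 161.9] yaw -81.9 w 0.211 F [ 1.4  0.5 -2.6] [ 0.002  -0.1069 -0.0032] dist 107.0 rv [ 0.0011 -0.0006  0.0727]
```

>>> jog_arm(
  deltas=[
    [0.001,-0.03,0,0,0,0.03,1],
    [0.002,-0.06,0,0,0,0.06,1],
    [0.002,-0.09,0,0,0,0.073,1],
    [0.002,-0.107,0,0,0,0.073,1],
    [0.002,-0.107,0,0,0,0.073,1],
  ],
)

```text
t: 6.65
tcp_pos: [674.1, 147.6, 158.1]
tool_rot: [0.002, 0.73, -0.683, -0.001]
ft_force: [-0.3, 0.6, -2.6]
width: 0.209
```

```bash
python3 - <<'E'
from h import *
step((673.6,148,49),np.radians(-86.1))
c=read_camera('scene'); save(c,'s5.png')
c=read_camera('top'); save(c,'t5.png')
E
```

```text
t 6.65 tcp [674.1 147.6 158.1] yaw -86.2 w 0.209 F [-0.3  0.6 -2.6] [-0.0005  0.      0.1091] dist 109.1 rv [ 0.0042 -0.001  -0.0011]
```

View pics/s5.png

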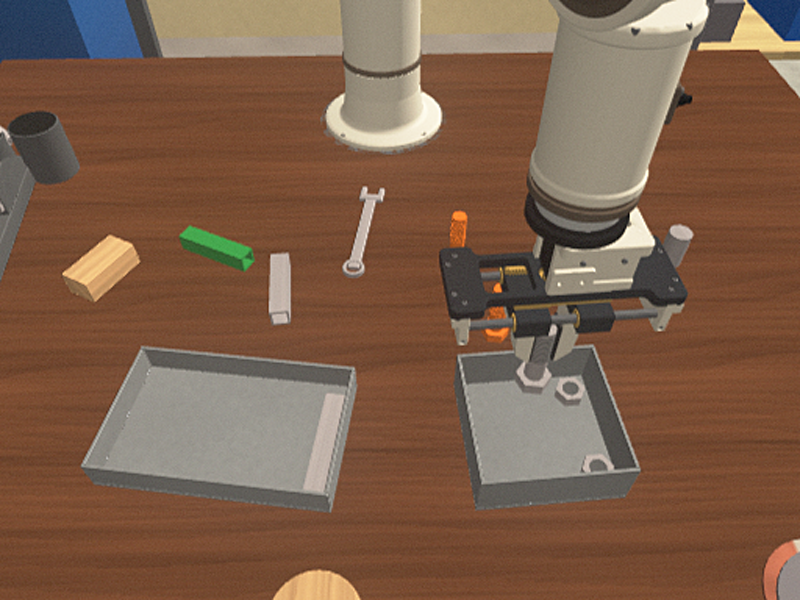

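Over the bin, the bolt head at (533,378) lies inside the walls. Lowering it.

>>> jog_arm(
  deltas=[
    [0,0,0.03,0.003,0,0,1],
    [0,0,0.06,0.003,0,0,1],
    [0,0,0.09,0.003,0,0,1],
    [0,0,0.1,0.003,0,0,1],
    [0,0,0.106,0.003,0,0,1],
  ],
)

```text
t: 7.25
tcp_pos: [669.3, 147.3, 51.4]
tool_rot: [0.003, 0.731, -0.682, -0.001]
ft_force: [0.2, -0.8, -1.5]
width: 0.213
```

```bash
python3 - <<'E'
from h import *
step((673.6,148,48),np.radians(-86.1))
c=read_camera('scene'); save(c,'s6.png')
E
```

```text
t 7.25 tcp [669.3 147.3  51.4] yaw -86.1 w 0.213 F [ 0.2 -0.8 -1.5] [-0.0004 -0.0044  0.0033] dist 5.5 rv [ 0.006  -0.0019  0.0008]
```

View pics/s6.png

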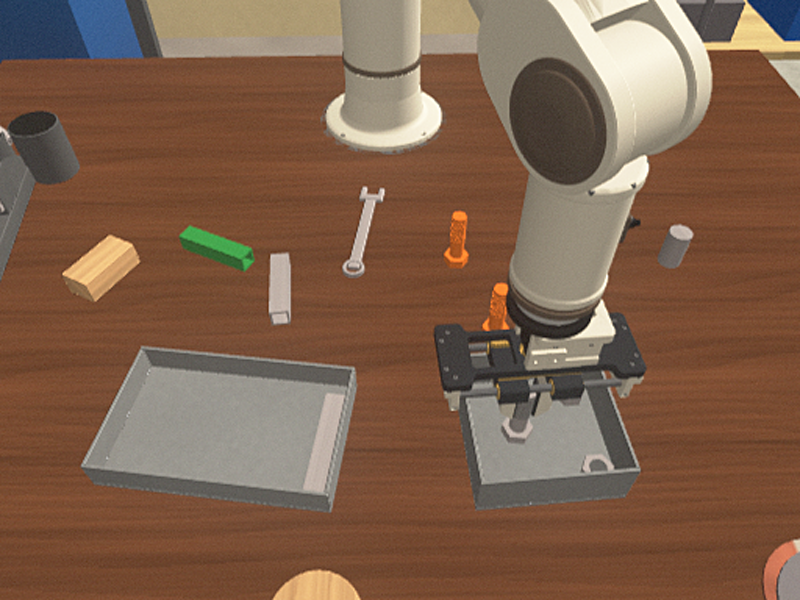

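The head is at (517,428), just above the bin floor and clear of the walls. Doing the last few mm.

>>> jog_arm(
  deltas=[
    [0,-0.002,0.001,0.005,-0.001,0,1],
    [0,-0.002,0.002,0.005,-0.001,0,1],
    [0,-0.002,0.003,0.005,-0.001,0,1],
    [0,-0.002,0.004,0.005,-0.001,0,1],
    [0,-0.002,0.004,0.005,-0.001,0,1],
  ],
)

```text
t: 7.8
tcp_pos: [672.1, 147.7, 47.9]
tool_rot: [-0.0, 0.731, -0.682, 0.0]
ft_force: [0.1, -0.3, -2.9]
width: 0.212
```

>>> jog_arm(
  deltas=[
    [0,0,0.0005,0,0,0,1],
    [0,0,0.001,0,0,0,1],
    [0,0,0.001,0,0,0,1],
  ],
)

```text
t: 8.1
tcp_pos: [672.2, 147.7, 47.2]
tool_rot: [-0.0, 0.731, -0.682, 0.001]
ft_force: [0.2, -0.0, -0.8]
width: 0.214
```

Contact is felt, as the held weight has dropped from 2.9 to 0.8 N. Opening part way.

>>> jog_arm(
  deltas=[
    [0,0,0,0,0,0,0.5],
    [0,0,0,0,0,0,0.3],
    [0,0,0,0,0,0,0.1],
    [0,0,0,0,0,0,-0.1],
    [0,0,0,0,0,0,-0.1],
  ],
)

```text
t: 8.6
tcp_pos: [672.3, 147.8, 47.3]
tool_rot: [-0.0, 0.731, -0.682, 0.001]
ft_force: [-0.4, 0.0, -0.6]
width: 0.529
```

>>> jog_arm(
  deltas=[
    [0,0,0,0,0,0,-0.1],
    [0,0,-0.02,0,0,0,-0.1],
    [0,0,-0.05,0,0,0,-0.1],
    [0,0,-0.08,0,0,0,-0.1],
    [0,0,-0.12,0,0,0,-0.1],
  ],
)

```text
t: 9.1
tcp_pos: [671.3, 147.7, 168.6]
tool_rot: [0.0, 0.731, -0.682, 0.0]
ft_force: [1.0, 0.7, 0.2]
width: 0.548
```

```bash
python3 - <<'E'
from h import *
step((575,-20,180),np.radians(-86.1))
step((441.5,-142.5,180),np.radians(-85.1))
c=read_camera('scene'); save(c,'s7.png')
E
```

```text
t 9.1 tcp [671.3 147.7 168.6] yaw -86.0 w 0.548 F [1.  0.7 0.2] [ 0.1606  0.1077 -0.0112] dist 193.7 rv [ 0.0005 -0.0006  0.0009]
t 9.1 tcp [671.3 147.7 168.6] yaw -86.0 w 0.548 F [1.  0.7 0.2] [ 0.2736  0.2493 -0.0111] dist 370.3 rv [ 0.0005 -0.0006 -0.0165]
```

View pics/s7.png

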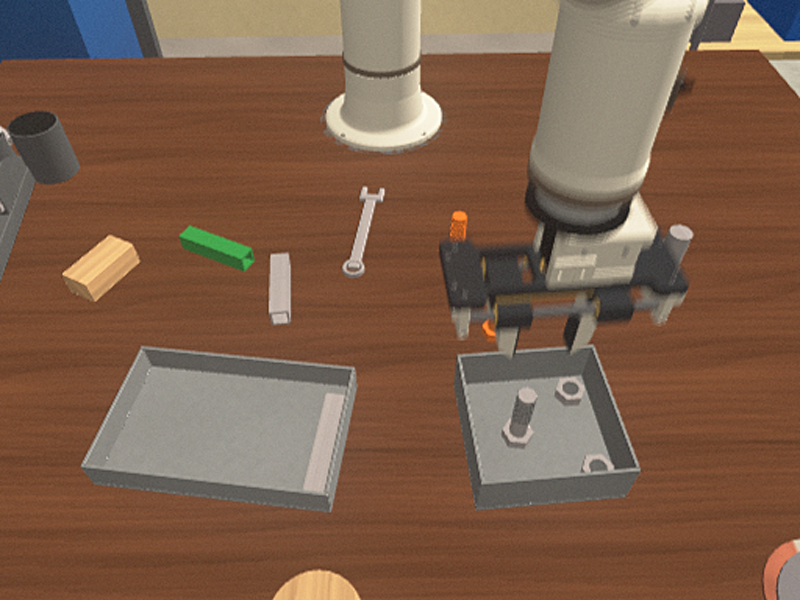

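The bolt stands upright and free in the bin at (520,418). Now to the tube.

>>> jog_arm(
  deltas=[
    [0.033,0.027,0,0,0,0,-1],
    [0.066,0.055,0,0,0,0,-1],
    [0.1,0.085,0,0,0,-0.005,-1],
    [0.133,0.115,0,0,0,-0.01,-1],
    [0.165,0.145,0,0,0,-0.016,-1],
  ],
)

```text
t: 9.65
tcp_pos: [541.7, -26.4, 177.1]
tool_rot: [-0.005, 0.737, -0.676, 0.004]
ft_force: [0.5, -0.4, 0.5]
width: 0.94
```

```bash
python3 - <<'E'
from h import *
step((441.5,-142.5,150),np.radians(-85.1))
E
```

```text
t 9.65 tcp [541.7 -26.4 177.1] yaw -85.1 w 0.94 F [ 0.5 -0.4  0.5] [0.1072 0.11   0.0257] dist 155.7 rv [-0.0131  0.0001 -0.0004]
```

>>> jog_arm(
  deltas=[
    [0.03,0.03,0,-0.01,0,0,-1],
    [0.06,0.06,0.01,-0.01,0,0,-1],
    [0.09,0.09,0.02,-0.01,0,0,-1],
    [0.107,0.11,0.03,-0.01,0,0,-1],
    [0.107,0.11,0.04,-0.01,0,0,-1],
  ],
)

```text
t: 10.15
tcp_pos: [439.0, -146.1, 136.1]
tool_rot: [0.0, 0.735, -0.679, 0.002]
ft_force: [-0.1, 0.6, -0.0]
width: 1.0
```

```bash
python3 - <<'E'
from h import *
step((441.5,-142.5,50),np.radians(-85.1))
E
```

```text
t 10.15 tcp [ 439.  -146.1  136.1] yaw -85.5 w 1.0 F [-0.1  0.6 -0. ] [-0.0036 -0.0026  0.0861] dist 86.2 rv [-0.0015 -0.003  -0.0063]
```

>>> jog_arm(
  deltas=[
    [-0.003,-0.002,0.03,0,-0.003,-0.006,-1],
    [-0.003,-0.002,0.06,0,-0.003,-0.006,-1],
    [-0.003,-0.002,0.08,0,-0.003,-0.006,-1],
    [-0.003,-0.002,0.086,0,-0.003,-0.006,-1],
  ],
)

```text
t: 10.55
tcp_pos: [440.7, -142.1, 49.1]
tool_rot: [-0.0, 0.737, -0.676, -0.0]
ft_force: [0.0, 0.4, -0.1]
width: 1.001
```

```bash
python3 - <<'E'
from h import *
step((441.5,-142.5,5),np.radians(-85.1))
c=read_camera('scene'); save(c,'s8.png')
E
```

```text
t 10.55 tcp [ 440.7 -142.1   49.1] yaw -85.0 w 1.001 F [ 0.   0.4 -0.1] [ 0.0006 -0.0007  0.0441] dist 44.1 rv [-0.0001  0.0013  0.001 ]
```

View pics/s8.png

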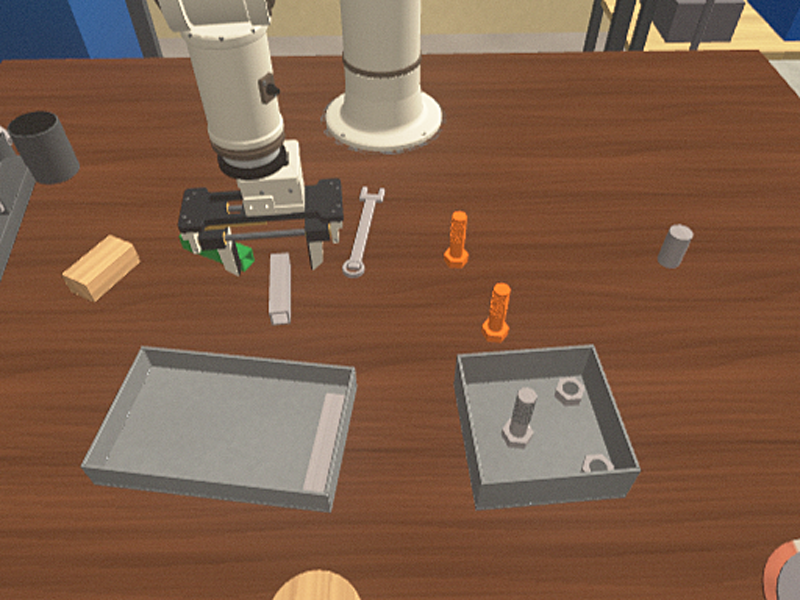

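The gripper is over the tube, with the tube end at (280,315). The left finger comes near the green piece, so I'll narrow the opening to about 55 mm before going down, leaving about 15 mm on each side.

>>> jog_arm(
  deltas=[
    [0,0,0,0,0,0,-0.2],
    [0,0,0,0,0,0,-0.2],
    [0,0,0,0,0,0,-0.2],
    [0,0,0,0,0,0,-0.2],
    [0,0,0.014,0,0,0,-0.2],
  ],
)

```text
t: 11.1
tcp_pos: [442.7, -142.9, 36.5]
tool_rot: [-0.001, 0.737, -0.676, 0.002]
ft_force: [1.2, -0.5, -0.6]
width: 0.626
```

```bash
python3 - <<'E'
from h import *
step((441.5,-142.5,5),np.radians(-85.1))
c=read_camera('top'); save(c,'t9.png')
print(atz(c,350.7,256,25))
E
```

```text
t 11.1 tcp [ 442.7 -142.9   36.5] yaw -85.1 w 0.626 F [ 1.2 -0.5 -0.6] [-0.0006  0.0013  0.0315] dist 31.5 rv [-0.0043 -0.0009  0.0004]
[ 390.97055395 -192.74635559   25.        ]
```

View pics/t9.png

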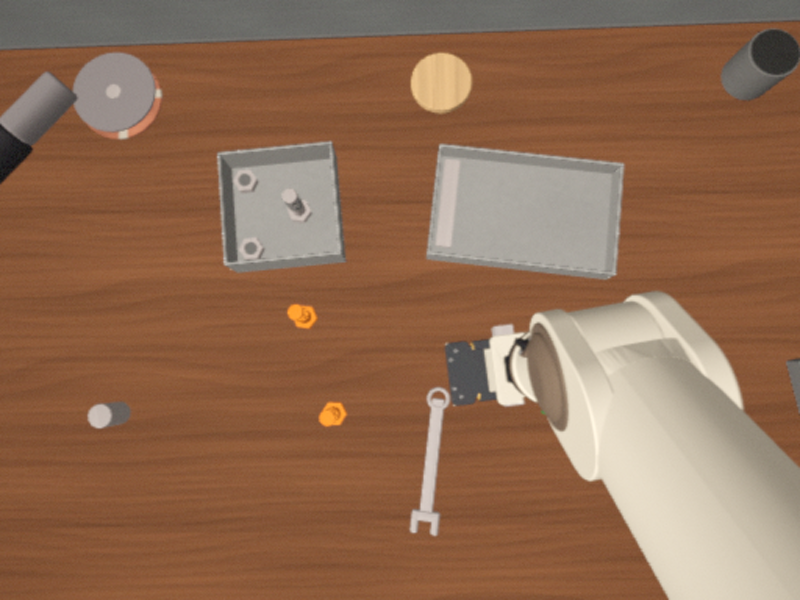

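From the top, the tube end shows at (503,330) under the gripper and the bolt stands in the bin at (295,205). Descending to grasp.

>>> jog_arm(
  deltas=[
    [-0.0006,0.001,0.01,-0.003,0,0,-0.2],
    [-0.0006,0.001,0.02,-0.003,0,0,-0.2],
    [-0.0006,0.001,0.028,-0.003,0,0,-0.2],
    [-0.0006,0.001,0.031,-0.003,0,0,-0.2],
    [-0.0006,0.001,0.031,-0.003,0,0,-0.2],
  ],
)

```text
t: 11.65
tcp_pos: [439.1, -141.4, 2.0]
tool_rot: [0.001, 0.737, -0.676, -0.002]
ft_force: [-0.4, -0.9, -0.8]
width: 0.601
```

>>> jog_arm(
  deltas=[
    [0,0,0,0,0,0,1],
    [0,0,0,0,0,0,1],
    [0,0,0,0,0,0,1],
    [0,0,0,0,0,0,1],
    [0,0,0,0,0,0,1],
  ],
)

```text
t: 12.15
tcp_pos: [439.3, -141.7, 2.3]
tool_rot: [0.001, 0.737, -0.676, -0.002]
ft_force: [0.0, -0.4, 2.6]
width: 0.269
```

>>> jog_arm(
  deltas=[
    [0,0,0,0,0,0,1],
    [0,0,-0.02,0,0,0,1],
    [0,0,-0.05,0,0,0,1],
    [0,0,-0.08,0,0,0,1],
    [0,0,-0.1,0,0,0,1],
  ],
)

```text
t: 12.65
tcp_pos: [439.9, -141.7, 103.8]
tool_rot: [0.0, 0.737, -0.676, -0.001]
ft_force: [0.8, 0.1, -1.4]
width: 0.272
```

```bash
python3 - <<'E'
from h import *
step((658.7,-178,105),np.radians(-98.4))
c=read_camera('scene'); save(c,'s10.png')
E
```

```text
t 12.65 tcp [ 439.9 -141.7  103.8] yaw -85.1 w 0.272 F [ 0.8  0.1 -1.4] [ 0.055  -0.2148 -0.0018] dist 221.7 rv [0.0025 0.0009 0.2327]
```

View pics/s10.png

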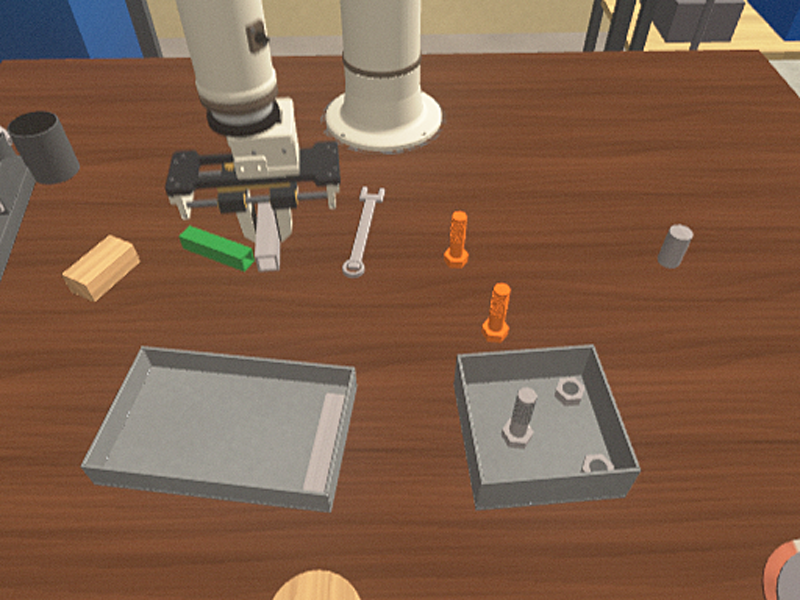

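The tube is held, with the opening at about 25 mm, and lifted level at (267,235). Carrying it to the tray.

>>> jog_arm(
  deltas=[
    [0.006,-0.024,-0.002,0,0,0.03,1],
    [0.012,-0.048,-0.005,0,0,0.06,1],
    [0.019,-0.073,-0.01,0,0,0.09,1],
    [0.025,-0.098,-0.01,0,0,0.12,1],
    [0.031,-0.123,-0.01,0,0,0.15,1],
  ],
)

```text
t: 13.2
tcp_pos: [567.2, -162.8, 115.2]
tool_rot: [-0.0, -0.684, 0.73, -0.0]
ft_force: [0.5, 0.1, -2.2]
width: 0.266
```

```bash
python3 - <<'E'
from h import *
step((658.7,-178,110),np.radians(-98.4))
E
```

```text
t 13.2 tcp [ 567.2 -162.8  115.2] yaw -93.7 w 0.266 F [ 0.5  0.1 -2.2] [ 0.0092 -0.0923  0.0052] dist 92.9 rv [ 0.0002 -0.001   0.0813]
```

>>> jog_arm(
  deltas=[
    [0.003,-0.025,0,0,0,0.03,1],
    [0.006,-0.05,0,0,0,0.06,1],
    [0.009,-0.075,0,0,0,0.08,1],
    [0.009,-0.092,0,0,0,0.081,1],
    [0.009,-0.092,0,0,0,0.081,1],
  ],
)

```text
t: 13.7
tcp_pos: [659.9, -177.3, 113.7]
tool_rot: [-0.0, -0.654, 0.757, -0.0]
ft_force: [-0.6, 0.3, -2.1]
width: 0.27
```

```bash
python3 - <<'E'
from h import *
step((658.7,-178,6.5),np.radians(-98.4))
c=read_camera('scene'); save(c,'s11.png')
E
```

```text
t 13.7 tcp [ 659.9 -177.3  113.7] yaw -98.4 w 0.27 F [-0.6  0.3 -2.1] [0.0008 0.001  0.1072] dist 107.3 rv [ 0.     -0.0002  0.0006]
```

View pics/s11.png

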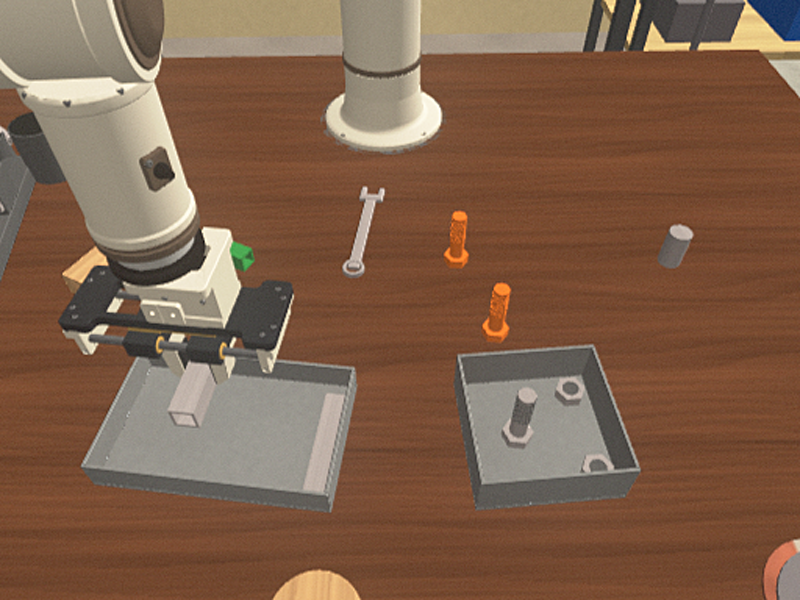

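The tube is over the tray, its near end at (184,415) and roughly parallel to the short walls. Lowering it.

>>> jog_arm(
  deltas=[
    [0.001,0.001,0.025,0,0,0,1],
    [0.001,0.001,0.05,0,0,0,1],
    [0.001,0.001,0.075,0,0,0,1],
    [0.001,0.001,0.095,0,0,0,1],
    [0.001,0.001,0.102,0,0,0,1],
  ],
)

```text
t: 14.25
tcp_pos: [653.9, -177.8, 8.6]
tool_rot: [-0.002, -0.654, 0.757, 0.003]
ft_force: [0.1, 0.0, -1.3]
width: 0.266
```

```bash
python3 - <<'E'
from h import *
step((658.7,-178,6.5),np.radians(-98.4))
E
```

```text
t 14.25 tcp [ 653.9 -177.8    8.6] yaw -98.4 w 0.266 F [ 0.1  0.  -1.3] [-0.0005 -0.0048  0.002 ] dist 5.2 rv [ 0.0071 -0.0003  0.0008]
```

>>> jog_arm(
  deltas=[
    [0,-0.002,-0.001,0.005,0,0,1],
    [0,-0.002,0,0.006,0,0,1],
    [0,-0.002,0.001,0.006,0,0,1],
  ],
)

```text
t: 14.55
tcp_pos: [657.0, -178.2, 8.9]
tool_rot: [0.0, -0.654, 0.757, -0.001]
ft_force: [-0.0, 0.4, -0.7]
width: 0.266
```

>>> jog_arm(
  deltas=[
    [0,0,0.001,0,0,0,1],
    [0,0,0.002,0,0,0,1],
    [0,0,0.0022,0,0,0,1],
    [0,0,0.0022,0,0,0,1],
  ],
)

```text
t: 14.95
tcp_pos: [657.0, -178.3, 6.9]
tool_rot: [0.0, -0.654, 0.757, -0.001]
ft_force: [-0.3, -0.1, -1.7]
width: 0.269
```

>>> jog_arm(
  deltas=[
    [0,0,0.0005,0,0,0,1],
    [0,0,0.0008,0,0,0,1],
    [0,0,0.0008,0,0,0,1],
  ],
)

```text
t: 15.25
tcp_pos: [657.1, -178.3, 6.4]
tool_rot: [0.0, -0.654, 0.757, -0.001]
ft_force: [-1.8, 0.6, 1.8]
width: 0.269
```

Contact: the force has changed sign, from −1.7 to +1.8 N. Releasing and retreating.

>>> jog_arm(
  deltas=[
    [0,0,0,0,0,0,0.4],
    [0,0,0,0,0,0,0.2],
    [0,0,0,0,0,0,0],
    [0,0,0,0,0,0,-0.2],
    [0,0,0,0,0,0,-0.2],
  ],
)

```text
t: 15.75
tcp_pos: [657.1, -178.3, 6.4]
tool_rot: [0.0, -0.654, 0.757, -0.001]
ft_force: [0.3, -0.1, 0.2]
width: 0.581
```

>>> jog_arm(
  deltas=[
    [0,0,0,0,0,0,-0.2],
    [0,0,-0.02,0,0,0,-0.2],
    [0,0,-0.05,0,0,0,-0.2],
    [0,0,-0.09,0,0,0,-0.2],
    [0,0,-0.13,0,0,0,-0.2],
  ],
)

```text
t: 16.25
tcp_pos: [656.9, -177.9, 139.0]
tool_rot: [0.0, -0.654, 0.757, -0.001]
ft_force: [0.2, 0.6, -0.1]
width: 0.601
```

>>> jog_arm(
  deltas=[
    [0,0.03,-0.02,0,0,0,-0.2],
    [0,0.07,-0.04,0,0,0,-0.2],
    [0,0.1,-0.05,0,0,0,-0.2],
    [0,0.13,-0.06,0,0,0,-0.2],
    [0,0.13,-0.06,0,0,0,-0.2],
  ],
)

```text
t: 16.75
tcp_pos: [525.6, -159.0, 201.4]
tool_rot: [-0.001, -0.654, 0.757, -0.002]
ft_force: [0.5, 0.2, 0.5]
width: 0.599
```

```bash
python3 - <<'E'
from h import *
step((600,-178,200))
c=read_camera('scene'); save(c,'s12.png')
c2=read_camera('top'); save(c2,'t12.png')
for c in (c,c2):
  for t in ('bolt','tube'):
    for r in trace(c,t): ys,xs=np.nonzero(r['mask']); print(t,r['p'],c['frame'][r['mask']].mean(0).round(),atz(c,xs.mean(),ys.mean(),16 if t=='tube' else 45).round())
E
```

```text
t 16.75 tcp [ 525.6 -159.   201.4] yaw -98.3 w 0.599 F [0.5 0.2 0.5] [ 0.0081 -0.0764  0.0017] dist 76.8
bolt 0.9 [200. 105.  41.] [531. 138.  45.]
bolt 0.67 [199. 102.  38.] [395. 100.  45.]
bolt 0.59 [140. 131. 124.] [680. 145.  45.]
tube 0.76 [ 66. 137.  67.] [ 366. -242.   16.]
tube 0.73 [191. 178. 168.] [ 665. -180.   16.]
bolt 0.59 [242. 151.  49.] [382. 101.  45.]
bolt 0.46 [235. 143.  45.] [516. 139.  45.]
tube 0.9 [198. 187. 179.] [ 676. -182.   16.]
tube 0.82 [ 81. 177.  94.] [ 359. -242.   16.]
```

View pics/s12.png

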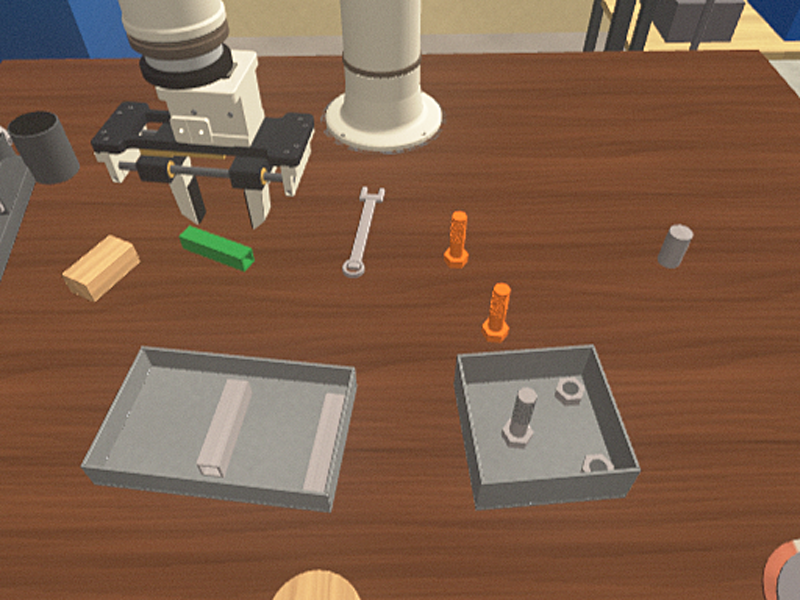

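View pics/t12.png

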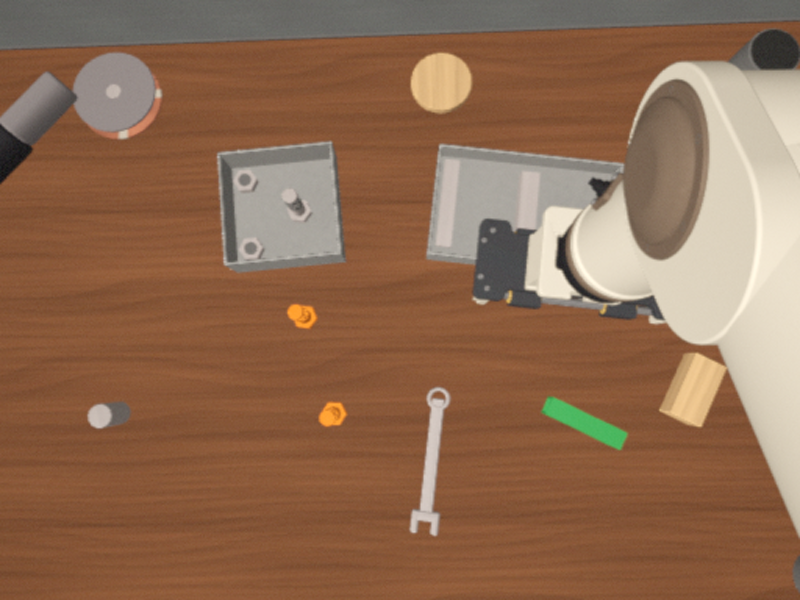

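The tube lies flat inside the tray at (225,425) in the scene view, and the bolt stands in the bin at (520,418). The gripper is clear, and the orange and green pieces haven't moved. One hold for the arm to settle, then I hand in.

>>> jog_arm(
  deltas=[
    [0,0,0,0,0,0,-0.2],
    [0,0,0,0,0,0,-0.2],
    [0,0,0,0,0,0,-0.2],
  ],
)

```text
t: 17.35
tcp_pos: [529.1, -158.7, 198.3]
tool_rot: [0.001, -0.654, 0.756, -0.0]
ft_force: [-0.9, -1.0, -0.2]
width: 0.602
```

```bash
python3 - <<'E'
from h import *
print(job_done())
E
```

```text
the job is handed in; nothing more can be done
None
```

I put the grey hex bolt upright in the square bin first, then laid the grey square tube flat in the long tray. I let go of both and handed the job in at about 17.4 s.

- **Final pictures:** the scene view shows both parts free-standing inside their containers with the gripper clear. The orange bolts and the green tube had not moved.
- **What the networks found:** in the scene picture they put the bolt near (680, 145) and the tube near (665, −180), close to where I placed them at about (672, 148) and (657, −178). In the top picture they missed the bolt, though it is plainly visible there. The tube came out about 20 mm off along its length, because the gripper hid part of it.
- **Heights:** the measured base heights of all four things came out about 3.5 to 4.6 mm low, most likely a camera calibration offset. I set both parts down using the change in wrist force when they touched the floor.

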